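# Find the thread hand of the red reservoir cap and hold the cap off

## Robot

A 7-joint arm with a two-finger parallel gripper is mounted at the origin on a cart in front of the work surface, level with it; the furniture and walls round the work are solid. World frame = base frame: x ahead of the robot, y to its left, z up, the work surface at z = 0. Lengths are in mm, angles in rad, forces in N, time in s.
With the tool pointing down it reaches from about 400 to 850 mm from the base axis. Payload 4.4 kg.
Tool frame: the origin (TCP) lies midway between the tips of the shut fingers; the grasp point (between the pads) lies grasp_offset behind it (grasp_offset is the distance from the TCP to the grasp point, in mm); z points along the fingers, y is the line along which they close (so a half turn about z gives the same grasp; the last joint's range is limited). The gripper opens to 94 mm and grips with 3 to 60 N. Pads are 16 mm wide; open, the fingers measure 119 mm over their backs; the gripper's body (75 mm by 177 mm) begins 78 mm behind the grasp point.
Start: joints at [1.095, 0.628, 0.038, 1.517, -0.027, 0.996, -0.02], TCP at [259.006, -596.183, 205.478] pointing down, gripper open.
Joint ranges: [-3.06, 3.06], [-0.37, 2.12], [-1.25, 1.32], [0.18, 2.47], [-1.1, 4.24], [0.23, 1.98], [-2.94, 2.94]. Speed limits (rad/s): [2.57, 2.57, 3.14, 3.14, 3.14, 3.14, 3.14].

## Interface

Orientations are given as a rotation vector (axis times angle).
In Python, from cell import read_state, read_camera, camera_params, job_done, grasp_offset gives the robot as it stands. The module is installed in compiled form; this text tells all that it offers.
- The arm moves only by the shell command python3 -m crank 'ROWS' [FORCE]. ROWS is JSON, a list of rows, each an object with "xyz": the shift along the tool's x, y, z in cm, a list of three; "twist": the turn, a rotation vector about the tool's x, y, z in rad, a list of three; "jaw": the closure, from -1 (fully open) to 1 (shut). A call has 1 to 12 rows; each row is the pose to reach, as a shift and turn from the pose commanded when the call began, along the tool's axes at that moment; what a row does not reach only later rows make up. A row lasts 1/8 s, in which the tool goes at most 62.5 mm and 10.7 degrees, less where a joint would pass 70% of its speed; a pose out of reach is approached as far as the arm can. A call with a gripper value outside its range is refused whole. The fingers move at their own pace and stop on an object; FORCE is the grip in N (left out, the last holds). Time passes only in rows, so rows that repeat a pose let the fingers close. It gives the time, the measured TCP pose, the force, the opening and the grip force at its end, in the units of the state.
- read_state(): the state, without advancing time (a new reading comes with each control period).
- read_camera(name): name is "scene" or "top" or "wrist"; returns the picture (420x560x3 uint8, red, green, blue); there is no depth.
- camera_params(name): a dict with "fx", "fy", "cx", "cy" (pixels), "extrinsics" (4x4, takes a point from world to camera coordinates); the wrist camera has in their place "tool_from_camera" (4x4, takes a point from camera to tool coordinates, whose origin is the TCP and whose axes are the flange's). Camera axes: x right, y down, z forward; pixel columns grow to the right and rows downward; lengths in mm; the calibration is good to about 2 mm. The wrist camera is an equidistant fisheye: a pixel r from the principal point sees the ray r / f radians off the axis. A picture is of the moment at which its call begins: read the wrist's pose just before it. camera_params takes no time and is no camera call.
- job_done(): hands the job in; it is judged then, once.
The state is a dict: "time": time; "joint_positions": joint angles; "qd": joint speeds; "effort": joint torques, N m; "tcp_pos": TCP position; "eef_rot": TCP orientation; "force": force on the tool from outside, world axes, zero at the start; "wrist_torque": the same for the moment, N m; "width": finger opening in mm; "gripper_force": force on a finger pad.
Only numpy, scipy, OpenCV 4.12 (cv2) and the standard library are available. Lean on these libraries where they do the work, as an engineer would, in place of code of your own. Each camera call takes 0.05 s, during which the arm holds its last target. There are 200 camera calls.

## Task

The two-part glue doser has one neck with an ordinary thread and one with a reverse thread, so that resin and hardener cannot be swapped, but nothing marks which is which. Find out which way the red cap loosens by trying it both ways if need be, take it off its neck, and finish still holding it in the gripper, still and at least 5 cm above where it sat. Leave the white cap screwed on and do not push the glue tube, the marker or the roll of masking tape about.

Things in the scene. Friction and masses are not known exactly. Their poses are not given: they have to be found in the camera images.
- doser: two-part glue doser, fixed to the desk: grey base 86 x 196 x 12 mm, two aluminium reservoirs 64 mm in diameter. Origin at the centre of the base's underside, z up, y along the row of reservoirs. Upright necks at y = +60 and -60 mm, each 30 mm tall on a shoulder 58 mm above the origin. Either neck may have the reverse thread, either may wear the red cap.
- neck_left (a point): middle of the shoulder round the neck at doser y = +60 mm, where a cap's lower rim rests. Coarse lug threads: a cap turned the wrong way hits a hard stop within 0.25 rad of its start; turned the right way (anticlockwise from above on the ordinary neck, clockwise on the reverse one) it turns easily and does not rise.
- neck_right (a point): the same at doser y = -60 mm. A cap can be lifted straight off once turned 1.05 to 2.0 rad the right way (about 1.4 is best; a second hard stop comes at about 2.15 rad). Before that it lifts only 2 mm and then holds fast.
- red_cap: red plastic screw cap, round and ribbed, 50 mm in diameter, 42 mm tall, about 60 g; starts upright and tight on one of the necks, its flat top 100 mm above the desk. Origin on its axis at its lower rim, z up along the axis; its yaw turns with the cap. The whole side is free to grip; 30 to 60 N of grip turns it well.
- white_cap: white plastic screw cap of the same shape and size, tight on the other neck; stays on. Origin on its axis at its lower rim, z up; at the start its x axis lies along the doser's x axis (within 0.05 rad).
- glue_tube: blue and orange glue tube, 42 x 146 x 28 mm, lying loose on the desk beyond the doser; a bystander. Origin at the centre of its underside.
- marker: white marker pen with a black cap, 17 x 135 x 16 mm, lying loose on the desk beyond the doser; a bystander. Origin at the centre of its underside.
- masking_tape: roll of pale masking tape, 104 mm across, 25 mm high, lying loose on the desk to the right of the doser; a bystander. Origin at the centre of its underside.
Not all that is in view belongs to the job. Of the things like the red_cap, leave any that is green or pink; of the rest the smaller one is meant.

How it is judged:
By the outcome, as a careful person would: the job done as asked, in the order asked, and still so for the second after the job is handed in, while the arm keeps its last pose, push and grip.
It also fails if it takes over 45 s, if anything falls off the work surface, if the arm or the gripper's body presses on something with over 40 N, if the wrist force passes 120 N, or if a joint passes its speed limit or range.

## Working session

There is one attempt and no reset: what is moved stays moved. The work goes in short steps, Python scripts to look and compute and a shell command to move; the robot and the scene stay as the last step left them, time stands still between calls to the robot, and variables do not carry over. Pictures are saved under pics/ and viewed, at most 10 in all, crops included, and the job is handed in when it is done.

```bash
mkdir -p pics
python3 - <<'E'
from cell import *
import cv2
for n in ("scene","top"):
    cv2.imwrite(f"pics/{n}.png",read_camera(n)[:,:,::-1])
s=read_state();print(s["time"],s["tcp_pos"],s["eef_rot"],s["width"],grasp_offset)
E
```

```text
0.1 [ 258.78365465 -595.63585731  204.68851579] [-3.07430567e+00 -6.38941210e-01  5.46355355e-04] 94.35186640751736 18.8
```

View pics/scene.png

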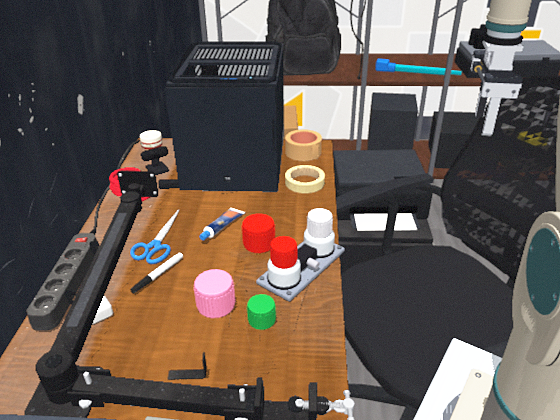

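View pics/top.png

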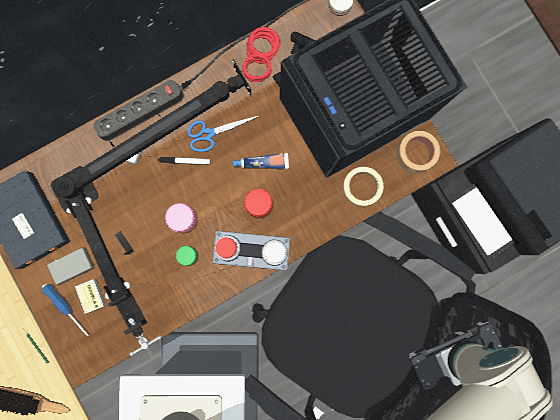

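Candidates (scene pixels): red cap on the doser (284,252), larger red lid on the desk (258,233), green (262,311), pink (214,293), white (320,222). I choose the smaller red one, on the doser: top view (227,248), with white at (273,252).

```bash
cat > h.py <<'E'
import numpy as np,cv2
from cell import *
def onplane(n,u,v,z):
    p=camera_params(n);E=np.array(p["extrinsics"]);R,t=E[:3,:3],E[:3,3]
    c=-R.T@t;d=R.T@np.array([(u-p["cx"])/p["fx"],(v-p["cy"])/p["fy"],1]);return c+d*(z-c[2])/d[2]
E
python3 - <<'E'
from h import *
im=cv2.imread("pics/top.png");a=cv2.resize(im[195:275,200:300],(800,640),interpolation=cv2.INTER_CUBIC)[:600]
b=cv2.imread("pics/scene.png")[195:305,240:350]
cv2.imwrite("pics/crop.png",np.hstack([cv2.resize(im[190:280,170:300],(520,360),interpolation=cv2.INTER_CUBIC),cv2.resize(b,(280,280))[:,:280] if 0 else cv2.copyMakeBorder(cv2.resize(b,(280,280)),0,80,0,0,0)]))
for n,u,v,z in [("top",227,248,100),("top",273,252,100),("scene",284,244,100),("scene",320,216,100),("top",259,203,40),("top",186,256,40),("top",181,217,40),("top",251,251,12),("top",363,187,25)]: print(n,u,v,onplane(n,u,v,z).round(0))
E
```

```text
top 227 248 [ 476. -122.  100.]
top 273 252 [ 466. -234.  100.]
scene 284 244 [ 473. -114.  100.]
scene 320 216 [ 461. -230.  100.]
top 259 203 [ 592. -199.   40.]
top 186 256 [456. -13.  40.]
top 181 217 [556.   1.  40.]
top 251 251 [ 470. -178.   12.]
top 363 187 [ 636. -469.   25.]
```

View pics/crop.png

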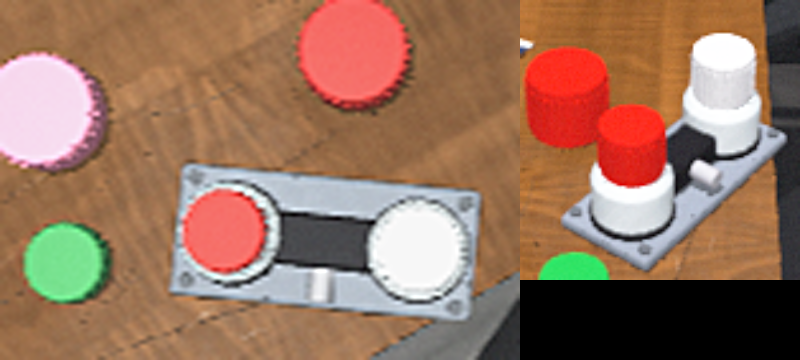

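The crop confirms it: red cap centred at top pixel (226,248), on the doser's left neck and smaller than the red lid at (259,203). It sits at about (476,-119). I'll move above it.

```bash
python3 -m crank '[{"xyz":[2,-2,-3],"twist":[0,0,0],"jaw":-1},{"xyz":[6,-5.5,-4],"twist":[0,0,-0.1],"jaw":-1},{"xyz":[10.5,-9.5,-4],"twist":[0,0,-0.2],"jaw":-1},{"xyz":[15,-13.5,-4],"twist":[0,0,-0.35],"jaw":-1},{"xyz":[19.5,-17.5,-4],"twist":[0,0,-0.5],"jaw":-1},{"xyz":[24,-21.5,-4],"twist":[0,0,-0.65],"jaw":-1},{"xyz":[28.5,-25.5,-3],"twist":[0,0,-0.75],"jaw":-1},{"xyz":[33,-29.5,-2],"twist":[0,0,-0.85],"jaw":-1},{"xyz":[36.5,-33,-1],"twist":[0,0,-0.92],"jaw":-1},{"xyz":[38.9,-35.1,0],"twist":[0,0,-0.92],"jaw":-1},{"xyz":[38.9,-35.1,0],"twist":[0,0,-0.92],"jaw":-1},{"xyz":[38.9,-35.1,0],"twist":[0,0,-0.92],"jaw":-1}]' 40
python3 - <<'E'
from h import *
from scipy.spatial.transform import Rotation as Ro
s=read_state();im=read_camera("wrist");cv2.imwrite("pics/w1.png",im[:,:,::-1])
np.savez("w1.npz",p=s["tcp_pos"],r=s["eef_rot"])
print(s["time"],s["tcp_pos"],s["joint_positions"],Ro.from_rotvec(s["eef_rot"]).as_matrix().round(3));print(camera_params("wrist"))
E
```

```text
time: 1.6
tcp_pos: [475.4, -120.3, 205.4]
eef_rot: [2.473, 1.937, -0.002]
force: [0.4, -0.1, -0.6]
width: 94.1
gripper_force: 0.0
1.6 [ 475.42869128 -120.29246598  205.37405778] [ 0.38628259  0.41248596 -0.27183342  1.94586796  0.15121907  0.80327141
 -0.21118356] [[ 0.24   0.971 -0.001]
 [ 0.971 -0.24  -0.001]
 [-0.001 -0.001 -1.   ]]
{'fx': 325.19226210127806, 'fy': 325.19226210127806, 'cx': 283.95666388120696, 'cy': 208.60887888553623, 'tool_from_camera': array([[-2.29872696e-04, -9.59476719e-01, -2.81787816e-01,
         8.25432065e+01],
       [ 9.99999851e-01, -3.59999625e-04,  4.10019849e-04,
         2.68636384e-01],
       [-4.94848007e-04, -2.81787680e-01,  9.59476659e-01,
        -1.78756126e+02],
       [ 0.00000000e+00,  0.00000000e+00,  0.00000000e+00,
         1.00000000e+00]])}
```

View pics/w1.png

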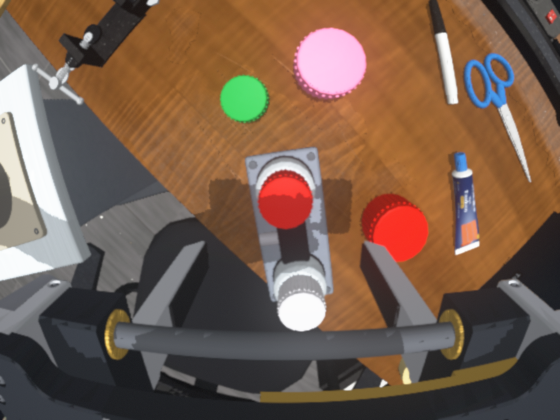

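Wrist view: the red cap's top is centred at about (285,200), between the fingers, and white is at (302,311). I'll refine the red position.

```bash
cat >> h.py <<'E'
from scipy.spatial.transform import Rotation as Ro
def wristplane(u,v,z,p,r):
    c=camera_params("wrist");d=np.array([u-c["cx"],v-c["cy"]]);t=np.hypot(*d);a=t/c["fx"]
    ray=np.r_[np.sin(a)*d/max(t,1e-9),np.cos(a)];T=np.array(c["tool_from_camera"]);R=Ro.from_rotvec(r).as_matrix()
    o=R@T[:3,3]+p;w=R@T[:3,:3]@ray;return o+w*(z-o[2])/w[2]
E
python3 - <<'E'
from h import *
d=np.load("w1.npz");im=cv2.imread("pics/w1.png").astype(int)
m=((im[:,:,2]>140)&(im[:,:,1]<60)).astype(np.uint8);m[:,340:]=0
n,l,st,ce=cv2.connectedComponentsWithStats(m)
for i in range(1,n):
    if st[i,4]>500: print(st[i],ce[i])
for u,v in [(285,200),(302,311)]: print(wristplane(u,v,100,d["p"],d["r"]).round(1))
cv2.imwrite("pics/w1c.png",cv2.resize(cv2.imread("pics/w1.png")[140:260,220:380],(800,600),interpolation=cv2.INTER_CUBIC))
E
```

```text
[ 259  171   53   58 1790] [284.82346369 203.97318436]
[ 478.4 -113.7  100. ]
[ 467.1 -233.9  100. ]
```

View pics/w1c.png

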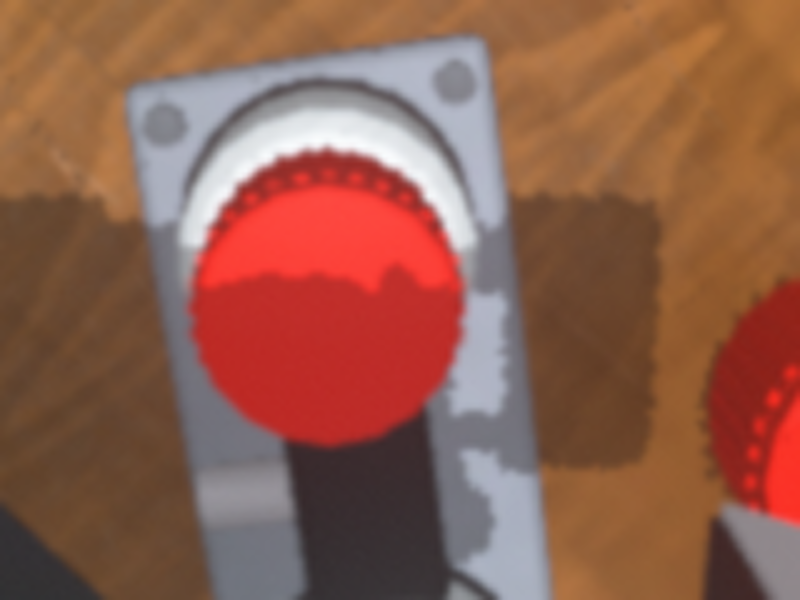

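```bash
python3 -m crank '[{"xyz":[0.4,0.2,3],"twist":[0,0,0],"jaw":-1},{"xyz":[0.4,0.2,6],"twist":[0,0,0],"jaw":-1},{"xyz":[0.4,0.2,9],"twist":[0,0,0],"jaw":-1},{"xyz":[0.4,0.2,11],"twist":[0,0,0],"jaw":-1},{"xyz":[0.4,0.2,12.5],"twist":[0,0,0],"jaw":-1},{"xyz":[0.4,0.2,13.5],"twist":[0,0,0],"jaw":-1},{"xyz":[0.4,0.2,13.9],"twist":[0,0,0],"jaw":-1},{"xyz":[0.4,0.2,13.9],"twist":[0,0,0],"jaw":-1}]' 40
python3 -m crank '[{"xyz":[0,0,0],"twist":[0,0,0],"jaw":-0.3},{"xyz":[0,0,0],"twist":[0,0,0],"jaw":-0.1},{"xyz":[0,0,0],"twist":[0,0,0],"jaw":0},{"xyz":[0,0,0],"twist":[0,0,0],"jaw":0.1},{"xyz":[0,0,0],"twist":[0,0,0],"jaw":1},{"xyz":[0,0,0],"twist":[0,0,0],"jaw":1}]' 40
python3 - <<'E'
from h import *
s=read_state();print(s["joint_positions"].round(2),s["wrist_torque"])
cv2.imwrite("pics/w2.png",read_camera("wrist")[:,:,::-1])
E
```

```text
time: 2.65
tcp_pos: [479.0, -116.0, 66.7]
eef_rot: [2.472, 1.938, 0.0]
force: [1.0, 0.0, 0.2]
width: 94.2
gripper_force: 0.0
time: 3.4
tcp_pos: [478.8, -115.9, 66.5]
eef_rot: [-2.472, -1.938, 0.0]
force: [0.0, 1.1, 2.0]
width: 49.8
gripper_force: 40.0
[ 0.31  0.63 -0.19  2.07  0.25  0.46 -0.31] [-0.01942275  0.05712298 -0.02375633]
```

View pics/w2.png

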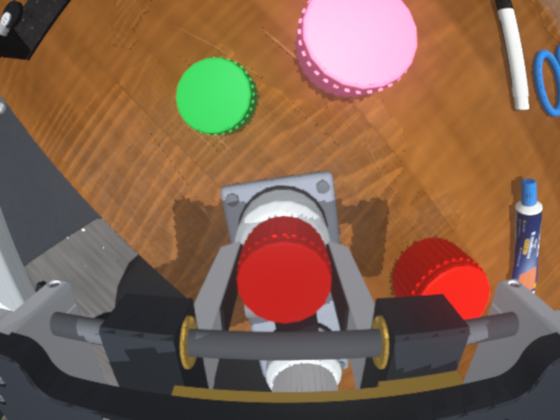

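The red cap is gripped (opening 49.8, 40 N), centred at (285,275). First I'll try a small anticlockwise turn (tool z negative).

```bash
python3 -m crank '[{"xyz":[0,0,0],"twist":[0,0,-0.06],"jaw":1},{"xyz":[0,0,0],"twist":[0,0,-0.12],"jaw":1},{"xyz":[0,0,0],"twist":[0,0,-0.18],"jaw":1},{"xyz":[0,0,0],"twist":[0,0,-0.24],"jaw":1},{"xyz":[0,0,0],"twist":[0,0,-0.3],"jaw":1},{"xyz":[0,0,0],"twist":[0,0,-0.36],"jaw":1},{"xyz":[0,0,0],"twist":[0,0,-0.36],"jaw":1}]' 40
python3 - <<'E'
from h import *
s=read_state();R=Ro.from_rotvec(s["eef_rot"]).as_matrix();print(np.arctan2(R[1,0],R[0,0]),s["joint_positions"].round(2),s["wrist_torque"])
cv2.imwrite("pics/w3.png",read_camera("wrist")[:,:,::-1])
E
```

```text
time: 4.32
tcp_pos: [478.5, -115.8, 66.5]
eef_rot: [-2.086, -2.349, 0.0]
force: [-2.3, 0.2, 2.3]
width: 49.8
gripper_force: 40.0
1.6892828295773048 [ 0.38  0.64 -0.29  2.07  0.38  0.48 -0.07] [0.04205683 0.19732564 0.03095706]
```

It passed 0.25 rad with almost no torque (0.03 N m), so the neck has the ordinary thread. I'll continue to about 1.4 rad in total.

```bash
python3 -m crank '[{"xyz":[0,0,0],"twist":[0,0,-0.1],"jaw":1},{"xyz":[0,0,0],"twist":[0,0,-0.2],"jaw":1},{"xyz":[0,0,0],"twist":[0,0,-0.3],"jaw":1},{"xyz":[0,0,0],"twist":[0,0,-0.4],"jaw":1},{"xyz":[0,0,0],"twist":[0,0,-0.5],"jaw":1},{"xyz":[0,0,0],"twist":[0,0,-0.6],"jaw":1},{"xyz":[0,0,0],"twist":[0,0,-0.7],"jaw":1},{"xyz":[0,0,0],"twist":[0,0,-0.8],"jaw":1},{"xyz":[0,0,0],"twist":[0,0,-0.9],"jaw":1},{"xyz":[0,0,0],"twist":[0,0,-1.0],"jaw":1},{"xyz":[0,0,0],"twist":[0,0,-1.05],"jaw":1},{"xyz":[0,0,0],"twist":[0,0,-1.05],"jaw":1}]' 40
python3 - <<'E'
from h import *
s=read_state();R=Ro.from_rotvec(s["eef_rot"]).as_matrix();print(np.arctan2(R[1,0],R[0,0]),s["joint_positions"].round(2),s["wrist_torque"])
E
```

```text
time: 5.88
tcp_pos: [477.1, -115.9, 66.5]
eef_rot: [-0.628, -3.075, 0.002]
force: [-4.7, -0.1, 6.9]
width: 49.4
gripper_force: 40.0
2.738892970378782 [ 0.56  0.69 -0.58  2.06  0.68  0.59  0.67] [0.26525791 0.7969473  0.10008515]
```

Total is 1.41 rad and the torque is low. Next is a small test lift of 6 mm.

```bash
python3 -m crank '[{"xyz":[0,0,-0.15],"twist":[0,0,0],"jaw":1},{"xyz":[0,0,-0.3],"twist":[0,0,0],"jaw":1},{"xyz":[0,0,-0.45],"twist":[0,0,0],"jaw":1},{"xyz":[0,0,-0.6],"twist":[0,0,0],"jaw":1},{"xyz":[0,0,-0.6],"twist":[0,0,0],"jaw":1}]' 40
```

```text
time: 6.5
tcp_pos: [477.3, -116.2, 72.2]
eef_rot: [-0.627, -3.076, 0.002]
force: [-5.2, -0.8, -2.5]
width: 50.1
gripper_force: 40.0
```

It is free (only about 2 N of pull), so I'll lift it 11 cm more.

```bash
python3 -m crank '[{"xyz":[0,0,-0.7],"twist":[0,0,0],"jaw":1},{"xyz":[0,0,-1.7],"twist":[0,0,0],"jaw":1},{"xyz":[0,0,-3],"twist":[0,0,0],"jaw":1},{"xyz":[0,0,-4.5],"twist":[0,0,0],"jaw":1},{"xyz":[0,0,-6.5],"twist":[0,0,0],"jaw":1},{"xyz":[0,0,-8.5],"twist":[0,0,0],"jaw":1},{"xyz":[0,0,-10],"twist":[0,0,0],"jaw":1},{"xyz":[0,0,-11],"twist":[0,0,0],"jaw":1},{"xyz":[0,0,-11],"twist":[0,0,0],"jaw":1},{"xyz":[0,0,-11],"twist":[0,0,0],"jaw":1},{"xyz":[0,0,-11],"twist":[0,0,0],"jaw":1},{"xyz":[0,0,-11],"twist":[0,0,0],"jaw":1}]' 40
python3 - <<'E'
from h import *
cv2.imwrite("pics/s4.png",np.vstack([cv2.resize(read_camera("scene")[120:330,200:480],(400,300)),cv2.resize(read_camera("wrist"),(400,300))])[:,:,::-1])
print(read_state()["qd"].round(4))
E
```

```text
time: 8.0
tcp_pos: [478.6, -115.7, 182.1]
eef_rot: [-0.627, -3.078, -0.0]
force: [0.6, 0.5, -0.4]
width: 49.8
gripper_force: 40.0
[ 0.0012 -0.0021 -0.0002 -0.0002  0.0011 -0.0001 -0.0003]
```

View pics/s4.png

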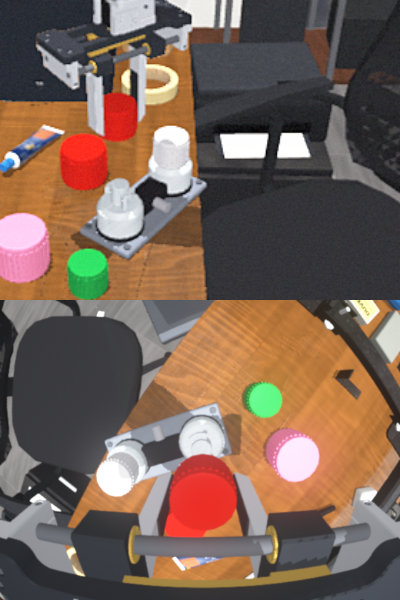

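The red cap is held in the fingers at (119,118). Its neck is bare at (119,195), the white cap is still on at (170,145), and the arm is still.

```bash
python3 -c "from cell import *;print(job_done())"
```

```text
the job is handed in; nothing more can be done
None
```

The red cap loosened anticlockwise (ordinary thread); it is off its neck and held still about 11 cm above where it sat, the white cap is still on, and the job was handed in at about 8 s.

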